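Unclip the spent domed filter from the twin filter station

ROBOT

A 6-joint arm with a two-finger parallel gripper is mounted at the origin on a cart in front of the work surface, level with it; the furniture and walls round the work are solid. World frame = base frame: x ahead of the robot, y to its left, z up, the work surface at z = 0. Lengths are in m, angles in degrees, forces in N, time in s.
With the tool pointing down it reaches from about 0.3 to 0.825 m from the base axis. Payload 5.4 kg.
Tool frame: the origin (TCP) lies at the centre of the arm's flange, where the gripper is bolted on; the fingertips stand 190 mm ahead of it and the grasp point (between the pads) lies 171 mm ahead of it (arm.grip_point_offset is the distance from the TCP to the grasp point, in m); x points along the fingers, z is the direction in which the jaws open and shut, and the axes are right-handed (so a half turn about x gives the same grasp; the last joint's range is limited). The gripper opens to 92 mm and grips with 3 to 60 N. Pads are 20 mm wide; open, the fingers measure 128 mm over their backs; the gripper's body (75 mm by 189 mm) begins 69 mm behind the grasp point.
Start: joints at [-12.038, 9.076, 91.501, -0, 79.423, -12.038], TCP at [0.575, -0, 0.405] pointing down, gripper open.
Joint ranges: [-166.64, 166.64], [-54.1, 131.32], [10.49, 154.53], [-73.88, 253.88], [9.74, 151.15], [-171.62, 171.62]. Speed limits (degrees/s): [147.25, 147.25, 180, 180, 180, 180].

INTERFACE

Orientations are given as a 3x3 rotation matrix whose columns are the frame's x, y, z axes.
In Python, from cell import readout, imaging, sign_off, find_in, regions_of, mark_of, arm gives the robot as it stands. The module is installed in compiled form; this text tells all that it offers.
- The arm moves only by the shell command python3 -m inch 'ROWS' [OPENING]. ROWS is JSON, a list of rows, each a list of 2 entries, a list of its own where there are three numbers: the shift along the tool's x, y, z scaled (see below), then the turn about the tool's x scaled (see below). In form: [[[tx, ty, tz], turn], ...]. A call has 1 to 10 rows; each row shifts and turns the commanded pose from where the row before left it, along the tool's axes as they then stand; what a row does not reach is not made up. The controller multiplies each number of a shift by 2 cm and each number of a turn by 0.12 rad. A row lasts 1/8 s, in which the tool goes at most 62.5 mm and 10.7 degrees, less where a joint would pass 70% of its speed; a pose out of reach is approached as far as the arm can. A call with a number of a shift or a turn outside -1 to 1 is refused whole. A call with a gripper value outside its range is refused whole. OPENING is the opening, from -1 (shut) to 1 (fully open), set as the call begins (- or left out, the last holds). The fingers move at their own pace and stop on an object; the grip force is fixed at half the most. Time passes only in rows, so rows that do not move let the fingers close. It gives the time, the measured TCP pose, the force and the opening at its end, in the units of the state.
- readout.sense(): the state, without advancing time (a new reading comes with each control period).
- imaging.read_camera(name): name is "scene" or "side" or "wrist"; returns a dict with "pixels" (384x512x3 uint8, red, green, blue), "z_map" (384x512 float32, m along the optical axis (not along the pixel's ray), 0 where there is no reading), "camera_matrix" (3x3 intrinsics, pixels), "rvec" (rotation vector, rad) and "tvec" (3), from world to camera coordinates, as OpenCV has them. Camera axes: x right, y down, z forward; pixel columns grow to the right and rows downward; lengths in m; the calibration is good to about 2 mm. A picture is of the moment at which its call begins.
- sign_off(): hands the job in, once; it reports no verdict.
Trained networks look in a picture, given as the dict that the camera call returned (one of the last four; its "shot" number tells which), for a name from the list of things; names that differ only in an ending like _2 or _b are one class to them, and where a whole thing is asked for, a point or a joint stands for the part that bears it (a point fixed in the world has none). Each returns a list of dicts, best first, with "confidence" (0 to 1); they miss things now and then, are a little off and sometimes report something else, mostly with a low value. They report only what shows in the picture. A call takes as long as a camera call. They do not tell look-alikes from the thing itself.
- find_in(query, picture): "centre" ([row, column] in pixels, amid what is visible of it).
- regions_of(query, picture): "pixels" (384x512 bool, what is visible of it) and "centre" ([row, column] in pixels, amid what is visible of it).
- mark_of(query, picture): "centre" ([row, column] in pixels: a listed point, or the origin of a listed thing).
The state is a dict: "time": time; "qpos": joint angles; "joint_velocities": joint speeds; "joint_efforts": joint torques, N m; "tcp_pos": TCP position; "ee_rot": TCP orientation; "force": force on the tool from outside, world axes, zero at the start; "wrist_torque": the same for the moment, N m; "width": finger opening in m.
Only numpy, scipy, OpenCV 4.12 (cv2) and the standard library are available. Lean on these libraries where they do the work, as an engineer would, in place of code of your own. Each camera call takes 0.05 s, during which the arm holds its last target.

TASK

The domed filter in the twin filter station is spent. First lift the screw-cap bottle that is in the way of one of its side tabs and stand it upright on a clear spot of the cart top, well away from the station and not in the tray; then squeeze the filter's two side tabs together to unlatch it, lift it straight out and set it down upright on the floor of the steel tray, holding it until it stands there rather than dropping it, and let go. Leave the flat-topped filter clipped in and do not disturb the wash bottle, the beaker or the round case.

Things in the scene. Friction and masses are not known exactly. Their poses are not given: they have to be found in the camera images.
- filter_station: Fixed twin filter station, a low grey and aluminium block 130 x 69 x 34 mm (x, y, z). Origin: centre of its underside, on the cart top. Two bays lie 30 mm to its +x and -x side; which filter is in which bay varies. Along each long side (y) a rail 34 mm high overhangs inward as a lip that catches the barbs of the filters' tabs. Yaw varies by about 25 degrees either way.
- domed_filter: Spent filter cartridge, 34 x 56 x 80 mm, 0.08 to 0.16 kg: round ribbed barrel 26 mm across, domed round top, a sprung grey tab on its +y and on its -y side. Origin: centre of its underside, 8 mm above the cart top while clipped in; rail tops are then 26 mm above the origin. Tabs pinched, it lifts straight up with about 1.5 mm play; unpinched it stays latched. 20 to 30 N on both pads carries it.
- domed_filter_tab_l (a joint): Travel of the +y tab: 0 sprung out, 0.006 m fully in, at a stop. Its ribbed finger pad is 24 mm wide (x), spans heights 36 to 68 mm above the filter's underside; outer face 28 mm from the filter's middle plane (56 mm over both pads, 44 mm pinched). Slides straight inward against a spring, 2.5 N rising to 5.5 N; its barb is free of the lip from 4 mm. Springs back when let go.
- domed_filter_tab_r (a joint): The same for the opposed -y tab: 0 sprung out, 0.006 m fully pressed in.
- flat_filter: The other filter cartridge, with the same foot and tabs but a square barrel and a flat square top, 34 x 56 x 72 mm; clipped in the other bay and to be left there. Origin: centre of its underside.
- bottle: Screw-cap bottle, round white body 48 mm across, 101 mm high (cap 31 mm across above 83 mm; straight body up to about 70 mm), 0.09 to 0.18 kg. Origin: centre of its underside. Starts upright beside the station, its axis about 66 mm from the domed filter's, on that filter's +y or -y side, where it keeps a finger from that tab.
- round_case: Low round case, 61 mm across, 24 mm high, lying flat on the other side of the station, about 66 mm from the domed filter's axis; it is below the tabs and need not be moved. Origin: centre of its underside.
- tray: Fixed open steel tray, 84 x 110 x 22 mm (x, y, z) outside, walls 4 mm, floor 4 mm thick, standing on the cart top. Origin: centre of its underside. The flat cart top inside its raised rim spans x 0.34 to 0.71 and y -0.31 to 0.27 m in the robot's base frame.
- wash_bottle: Tall white wash bottle with a bent spout, 189 mm high, body 62 mm across; the axis of the body is 23 mm to the +y side of its origin, which is at the level of its underside; the spout reaches about 55 mm to the -y side of the origin, at a height of 150 to 189 mm. Bystander.
- beaker: Clear beaker 53 x 57 mm, 66 mm high. Origin: centre of its underside. Bystander.
- mini_centrifuge: Round lidded mini centrifuge, part of the place: 161 x 150 x 98 mm, always in the same place on the right of the cart top. Origin: centre of its underside. Bystander.
Mind the look-alikes: they are no part of the job. What is shaped like the domed_filter but red or turquoise is not meant.

How it is judged (in metres and radians):
On the way, in this order (a step that is already met when the one before it is completed fails the run):
1. the bottle stands upright on the cart top, well away from the domed filter (horizontal distance between bottle and domed_filter above 0.095 m and height (world z) of bottle below 0.008 m and angle between bottle's own z axis and vertical below 0.15 rad and contact force between the fingers and bottle below 0.1 N), for 0.2 s.
2. both tabs of the domed filter are pressed in while it still sits in its bay (value of joint each of domed_filter_tab_l, domed_filter_tab_r above 0.0035 m and z of domed_filter in the frame of filter_station below 0.014 m), for 0.1 s.
3. the domed filter is lifted clear of the station (z of domed_filter in the frame of filter_station above 0.04 m), for 0.1 s.
4. the domed filter is lowered to the floor of the tray while still held (contact force between the fingers and domed_filter above 0.5 N and z of domed_filter in the frame of tray below 0.014 m and horizontal distance between domed_filter and tray below 0.045 m and angle between domed_filter's own z axis and vertical below 0.2 rad), for 0.05 s.
At the end, for the whole second after the job is handed in: Domed filter upright (0.1 rad), at rest on the tray floor (under 7.5 mm above tray underside, within 40 mm of its centre), tabs sprung out (under 2 mm); bottle upright (0.1 rad) on the cart top, over 85 mm from the station's and 60 mm from the tray's centre; flat filter still clipped in (horizontal distance between domed_filter and tray below 0.04 m and z of domed_filter in the frame of tray below 0.0075 m and angle between each of domed_filter, bottle's own z axis and vertical below 0.1 rad and linear speed of domed_filter below 0.02 m/s and value of joint each of domed_filter_tab_l, domed_filter_tab_r below 0.002 m and height (world z) of bottle between -0.01 and 0.008 m and horizontal distance between bottle and filter_station above 0.085 m and horizontal distance between bottle and tray above 0.06 m and z of flat_filter in the frame of filter_station below 0.011 m); the robot touches nothing.
It fails at once if the flat filter is pulled from its place (distance of flat_filter from where it was at the start of the episode above 0.01 m).
It fails at once if the wash bottle is pushed over 20 mm (distance of wash_bottle from where it was at the start of the episode above 0.02 m).
It fails at once if the beaker is pushed over 20 mm (distance of beaker from where it was at the start of the episode above 0.02 m).
It fails at once if the round case is pushed over 25 mm (distance of round_case from where it was at the start of the episode above 0.025 m).
It fails at once if the bottle is tipped (angle between bottle's own z axis and vertical above 0.6 rad).
It also fails if it takes over 67 s, if anything falls off the work surface, if the arm or the gripper's body presses on something with over 40 N, if the wrist force passes 120 N, or if a joint passes its speed limit or range.

## Working session

There is one attempt and no reset: what is moved stays moved. The work goes in short steps, Python scripts to look and compute and a shell command to move; the robot and the scene stay as the last step left them, time stands still between calls to the robot, and variables do not carry over. Pictures are saved under pics/ and viewed, and the job is handed in when it is done.

```bash
mkdir -p pics; cat > h.py <<'E'
import numpy as np, cv2
from cell import readout, imaging, sign_off, find_in, regions_of, mark_of, arm
def cam(n):
    p=imaging.read_camera(n); return p
def save(p,name):
    cv2.imwrite('pics/'+name,cv2.cvtColor(p['pixels'],cv2.COLOR_RGB2BGR))
def RT(p):
    R,_=cv2.Rodrigues(np.array(p['rvec'],float)); return R,np.array(p['tvec'],float).ravel()
def cloud(p):
    K=np.array(p['camera_matrix']);z=p['z_map'];R,t=RT(p)
    v,u=np.mgrid[:z.shape[0],:z.shape[1]]
    c=np.stack([(u-K[0,2])/K[0,0]*z,(v-K[1,2])/K[1,1]*z,z],-1)
    return (c-t)@R   # world
def ray(p,rc):
    K=np.array(p['camera_matrix']);R,t=RT(p)
    d=R.T@np.array([(rc[1]-K[0,2])/K[0,0],(rc[0]-K[1,2])/K[1,1],1.]); return -R.T@t,d
def at_z(p,rc,z):
    o,d=ray(p,rc); return o+d*(z-o[2])/d[2]
def proj(p,X):
    K=np.array(p['camera_matrix']); uv,_=cv2.projectPoints(np.atleast_2d(np.array(X,float)),np.array(p['rvec'],float),np.array(p['tvec'],float),K,None); return uv[:,0]
E
python3 - <<'E'
from h import *
np.set_printoptions(precision=4,suppress=True)
s=readout.sense();print(s['time'],s['tcp_pos'],s['ee_rot'],s['width'],arm.grip_point_offset)
for n in ['scene','side','wrist']:
    p=cam(n);save(p,n+'0.png');np.savez('pics/'+n+'0.npz',**{k:p[k] for k in ['pixels','z_map','camera_matrix','rvec','tvec']})
    R,t=RT(p);print(n,-R.T@t,p['z_map'].min(),p['z_map'].max())
    for q in ['filter_station','domed_filter','flat_filter','bottle','round_case','tray','wash_bottle','beaker']:
        C=cloud(p)
        for m in regions_of(q,p)[:3]:
            M=m['pixels']&(p['z_map']>0);print(' ',q,m['confidence'],m['centre'],M.sum(),np.median(C[M],0) if M.any() else '', np.percentile(C[M],[2,98],axis=0).ravel() if M.any() else '')
E
```

```text
0.0 [0.5747 0.     0.4037] [[-0.0018 -0.      1.    ]
 [ 0.0004  1.      0.    ]
 [-1.      0.0004 -0.0018]] 0.0920270904926007 0.1714
scene [-0.2029 -0.668   0.4882] 0.0 3.9992635
  filter_station 0.67 [202.0, 231.1] 445 [0.4638 0.0342 0.021 ] [0.4542 0.0151 0.0026 0.4999 0.0787 0.0349]
  domed_filter 0.82 [182.7, 233.0] 496 [0.484  0.0458 0.0577] [0.4744 0.0244 0.0299 0.5059 0.0784 0.0855]
  domed_filter 0.58 [197.1, 183.1] 644 [0.3667 0.1039 0.0411] [0.3458 0.0935 0.002  0.4008 0.1188 0.0779]
  flat_filter 0.55 [167.9, 246.8] 176 [0.5386 0.0589 0.0723] [0.5182 0.0384 0.0498 0.561  0.0855 0.0812]
  bottle 0.62 [189.9, 255.8] 876 [ 0.4871 -0.0255  0.0507] [ 0.4753 -0.0378  0.0001  0.6681  0.111   0.1009]
  round_case 0.68 [186.5, 210.9] 112 [0.4815 0.1233 0.0235] [0.4563 0.1075 0.0213 0.5061 0.1432 0.0249]
  tray 0.48 [213.8, 353.2] 102 [ 0.639  -0.2011  0.0159] [ 0.6208 -0.2054  0.0025  0.65   -0.1736  0.0225]
  wash_bottle 0.73 [191.2, 255.5] 805 [ 0.4866 -0.0264  0.0538] [ 0.4752 -0.0378  0.0039  0.5113 -0.0027  0.1009]
  wash_bottle 0.67 [141.0, 234.2] 1091 [0.6351 0.1981 0.0867
[... 2299 characters left out ...]
4] 2012 [0.5504 0.0648 0.0798] [0.5332 0.0373 0.0132 0.5658 0.0901 0.0824]
  flat_filter 0.58 [124.2, 166.2] 2202 [0.4952 0.0563 0.0753] [0.4781 0.0285 0.0135 0.5061 0.0814 0.0888]
  bottle 0.81 [187.6, 183.1] 2450 [ 0.5056 -0.0044  0.0756] [ 0.4809 -0.0296  0.0074  0.5222  0.0112  0.1029]
  round_case 0.9 [52.7, 165.7] 3010 [0.4858 0.1207 0.0246] [0.4576 0.0934 0.0157 0.5131 0.1471 0.0264]
  tray 0.59 [147.2, 173.1] 408 [0.4951 0.0333 0.0748] [0.4834 0.0265 0.024  0.5055 0.0395 0.0784]
  tray 0.55 [273.2, 286.6] 5155 [ 0.6159 -0.1395  0.0057] [ 0.5707 -0.1923  0.0038  0.6607 -0.0839  0.0238]
  beaker 0.56 [122.8, 166.9] 2157 [0.4952 0.0563 0.0755] [0.4783 0.0286 0.0136 0.5061 0.0814 0.0889]
```

```bash
python3 - <<'E'
import cv2,numpy as np
a=[cv2.imread(f'pics/{n}0.png') for n in ['scene','side','wrist']]
cv2.imwrite('pics/a.png',cv2.resize(a[2],(800,600)))
cv2.imwrite('pics/b.png',cv2.resize(np.hstack([a[0][100:280,100:420],a[1][100:280,120:440]]),(800,225),interpolation=cv2.INTER_CUBIC))
E
```

```text
(no output)
```

View pics/a.png

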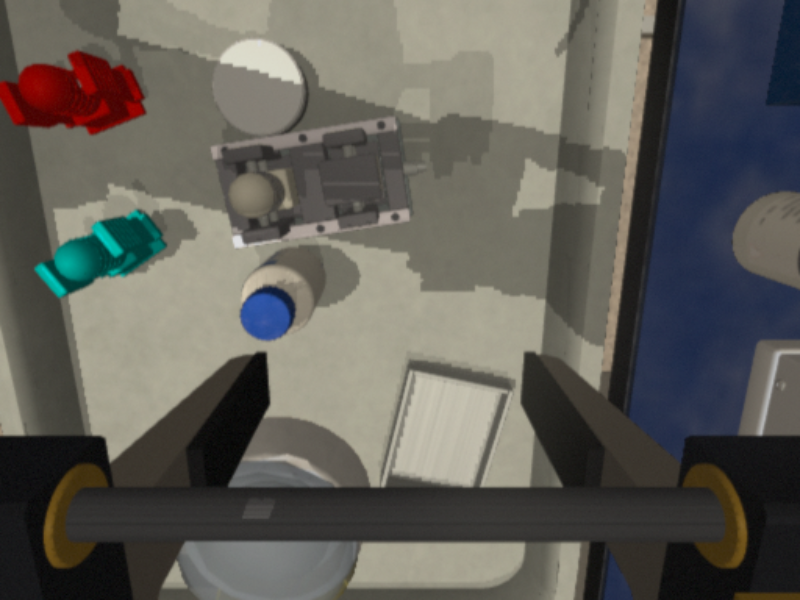

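View pics/b.png

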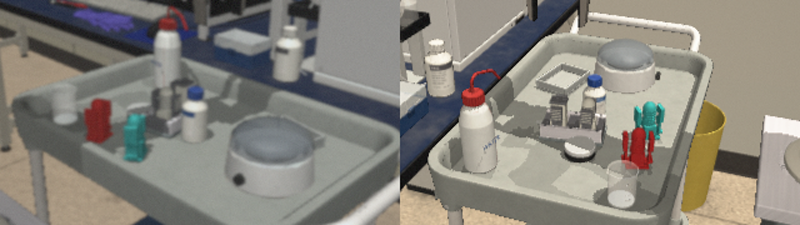

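The wrist view shows the domed filter at about (250,195) of the 800-px image, in the −x bay. The bottle (cap at 267,313) is on its −y side, the case is at (260,85) and the tray is at (450,430). Red and turquoise decoys are on the left, at (50,90) and (80,260). Next I'll refine the geometry.

```bash
python3 - <<'E'
from h import *
np.set_printoptions(precision=4,suppress=True)
def fit(P):
    from scipy.optimize import least_squares
    r=least_squares(lambda q:np.hypot(P[:,0]-q[0],P[:,1]-q[1])-q[2],[*np.median(P[:,:2],0),.02],loss='soft_l1',f_scale=.001).x
    return r
for n in ['wrist','side','scene']:
    p=dict(np.load(f'pics/{n}0.npz'));C=cloud(p);px=p['pixels'].astype(int);X,Y,Z=C[...,0],C[...,1],C[...,2];ok=p['z_map']>0
    def box(x0,x1,y0,y1,z0,z1): return ok&(X>x0)&(X<x1)&(Y>y0)&(Y<y1)&(Z>z0)&(Z<z1)
    print(n)
    M=box(.4,.6,-.02,.13,.031,.0375);print(' railtop',M.sum(),cv2.minAreaRect(C[M][:,:2].astype(np.float32)*1000) if M.sum()>5 else '',np.median(Z[M]))
    M=box(.44,.54,-.06,.03,.095,.11);print(' cap',M.sum(),cv2.minEnclosingCircle(C[M][:,:2].astype(np.float32)*1000) if M.sum()>5 else '',np.median(Z[M]))
    M=box(.44,.54,-.06,.02,.015,.07);print(' bottle body',M.sum(),fit(C[M]) if M.sum()>5 else '')
    M=box(.46,.525,0.02,.1,.06,.078);print(' pads',M.sum(),cv2.minAreaRect(C[M][:,:2].astype(np.float32)*1000) if M.sum()>5 else '')
    M=box(.46,.525,0.02,.1,.079,.1);print(' dome',M.sum(),np.median(C[M],0),Z[M].max(), fit(C[M]))
    M=box(.53,.7,-.25,-.04,.017,.027);print(' tray rim',M.sum(),cv2.minAreaRect(C[M][:,:2].astype(np.float32)*1000))
    M=box(.53,.7,-.25,-.04,.002,.008);print(' tray floor',M.sum(),np.median(C[M],0))
    M=box(.55,.71,-.075,.11,.004,.3);print(' obst in spot',M.sum(),np.percentile(C[M],[1,99],axis=0) if M.sum() else '')
    M=box(.3,.62,-.35,-.04,.06,.2);print(' cent',M.sum(),np.percentile(C[M],[1,99],axis=0))
    M=box(.55,.8,-.02,.4,.14,.22);print(' spout',M.sum(),np.percentile(C[M],[1,99],axis=0) if M.sum() else '')
    M=box(.68,.8,-.1,.1,.01,.22);print(' rim',M.sum(),np.percentile(C[M],[1,99],axis=0) if M.sum() else '')
E
```

```text
wrist
 railtop 3371 ((522.3196411132812, 39.63580322265625), (123.75308990478516, 108.4631576538086), 8.77352523803711) 0.0332302423442359
 cap 849 ((499.3831481933594, -13.375032424926758), 15.447599411010742) 0.10166584823137152
 bottle body 724 [ 0.4982 -0.0128  0.024 ]
 pads 738 ((490.6248474121094, 54.58551025390625), (25.5739688873291, 57.2908935546875), 9.25564193725586)
 dome 604 [0.4916 0.0552 0.0861] 0.09071267076664431 [0.4908 0.0549 0.0086]
 tray rim 1221 ((614.3265991210938, -144.83285522460938), (209.7600860595703, 167.8314971923828), 89.89810943603516)
 tray floor 5351 [ 0.6148 -0.1353  0.005 ]
 obst in spot 12634 [[ 0.5515 -0.0652  0.006 ]
 [ 0.7092  0.1059  0.2978]]
 cent 4896 [[ 0.4246 -0.2284  0.0609]
 [ 0.5451 -0.1336  0.1037]]
 spout 120 [[ 0.6211 -0.0109  0.2155]
 [ 0.6324  0.0097  0.2199]]
 rim 13477 [[ 0.6949 -0.0954  0.011 ]
 [ 0.7991  0.0988  0.0474]]
side
 railtop 377 ((520.0782470703125, 52.0101203918457), (126.16361236572266, 98.94573974609375), 10.982646942138672) 0.0332185212611821
 cap 71 ((497.228271484375, -10.92719554901123), 17.14525604248047) 0.10
[... 850 characters left out ...]
), 16.2058048248291) 0.10010585831926974
 bottle body 527 [ 0.5044 -0.0064  0.0308]
 pads 194 ((489.77777099609375, 52.976036071777344), (26.86456298828125, 58.346065521240234), 10.177803039550781)
 dome 46 [0.4852 0.0486 0.0844] 0.08930268738772508 [0.4882 0.0508 0.0072]
 tray rim 324 ((660.224365234375, -145.04051208496094), (209.62860107421875, 79.5185317993164), 89.99711608886719)
 tray floor 197 [ 0.6947 -0.1806  0.0052]
 obst in spot 1362 [[ 0.5553 -0.0724  0.0048]
 [ 0.7093  0.1061  0.2978]]
 cent 2189 [[ 0.4142 -0.2682  0.0616]
 [ 0.523  -0.1509  0.1023]]
 spout 209 [[ 0.6219 -0.0106  0.1405]
 [ 0.6675  0.2285  0.2183]]
 rim 1231 [[ 0.6947 -0.0974  0.0105]
 [ 0.7988  0.0976  0.0464]]
```

```bash
python3 -m inch '[[[0,-0.125,-0.767],0],[[0,-0.125,-0.767],0],[[0,-0.125,-0.767],0],[[0,-0.125,-0.767],0],[[0,-0.125,-0.767],0],[[0.8,0,0],0],[[0.8,0,0],0],[[0.8,0,0],0],[[0.8,0,0],0],[[0,0,0],0]]' 1
python3 - <<'E'
from h import *
np.set_printoptions(precision=4,suppress=True)
p=cam('wrist');save(p,'w1.png');C=cloud(p);X,Y,Z=C[...,0],C[...,1],C[...,2];ok=p['z_map']>0
s=readout.sense();print(s['time'],s['tcp_pos'],s['force'])
def box(x0,x1,y0,y1,z0,z1): return ok&(X>x0)&(X<x1)&(Y>y0)&(Y<y1)&(Z>z0)&(Z<z1)
M=box(.44,.54,-.06,.03,.097,.106);print(M.sum(),cv2.minEnclosingCircle(C[M][:,:2].astype(np.float32)*1000) if M.sum() else '')
M=box(.46,.525,0.02,.1,.06,.078);print(' pads',M.sum(),cv2.minAreaRect(C[M][:,:2].astype(np.float32)*1000) if M.sum()>5 else '')
E
```

```text
time: 2.6
tcp_pos: [0.4978, -0.0123, 0.3387]
ee_rot: [[-0.004, -0.0, 1.0], [0.001, 1.0, 0.0], [-1.0, 0.001, -0.004]]
force: [1.2, -0.3, 0.2]
width: 0.0921
2.65 [ 0.4982 -0.0124  0.3399] [0.4893 1.2234 0.6322]
1343 ((499.15521240234375, -13.40433406829834), 15.44986629486084)
 pads 979 ((489.70477294921875, 54.567283630371094), (26.572736740112305, 57.174171447753906), 8.80337905883789)
```

View pics/w1.png

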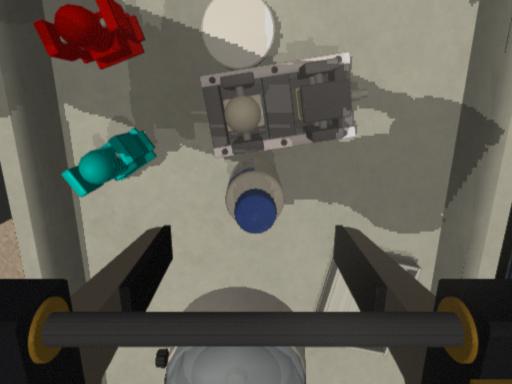

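The second wrist view agrees: the cap (255,212) is centred between the fingers, the bottle axis is at (0.499, −0.013), and the filter is at (0.490, 0.0546) with 9° yaw.

```bash
python3 -m inch '[[[0.85,0,0],0],[[0.85,0,0],0],[[0.85,0,0],0],[[0.85,0,0],0],[[0.85,0,0],0],[[0.85,0,0],0],[[0.82,0,0],0],[[0,0,0],0],[[0,0,0],0]]' 1
python3 -m inch '[[[0,0,0],0],[[0,0,0],0],[[0,0,0],0],[[0,0,0],0],[[0,0,0],0],[[0,0,0],0],[[0,0,0],0],[[0,0,0],0]]' -0.5
```

```text
time: 3.78
tcp_pos: [0.4986, -0.0126, 0.2227]
ee_rot: [[0.001, 0.0, 1.0], [-0.0, 1.0, -0.0], [-1.0, -0.0, 0.001]]
force: [0.0, -1.4, 0.5]
width: 0.0915
time: 4.78
tcp_pos: [0.4983, -0.0125, 0.2223]
ee_rot: [[-0.0, -0.0, 1.0], [-0.0, 1.0, 0.0], [-1.0, -0.0, -0.0]]
force: [-0.4, -0.0, 1.5]
width: 0.0469
```

```bash
python3 -m inch '[[[-0.6,0,0],0],[[-0.8,0,0],0],[[-0.8,0,0],0],[[-0.8,-0.05,0.4],0],[[0,-0.05,0.8],0],[[0,-0.05,0.8],0],[[0,-0.05,0.8],0],[[0,-0.05,0.8],0],[[0,-0.05,0.8],0],[[0,-0.05,0.8],0]]'
python3 -m inch '[[[0,-0.05,0.65],0],[[0,0,0],0],[[0.8,0,0],0],[[0.8,0,0],0],[[0.7,0,0],0],[[0.3,0,0],0],[[0.2,0,0],0],[[0,0,0],0],[[0,0,0],0]]'
python3 - <<'E'
from h import *
np.set_printoptions(precision=4,suppress=True)
s=readout.sense();print(s['tcp_pos'],s['force'])
for n in ['side','scene']:
    p=cam(n);save(p,n+'2.png')
E
```

```text
time: 6.02
tcp_pos: [0.6034, -0.0196, 0.2832]
ee_rot: [[0.001, 0.0, 1.0], [-0.0, 1.0, -0.0], [-1.0, -0.0, 0.001]]
force: [-0.4, 0.1, -1.2]
width: 0.0471
time: 7.15
tcp_pos: [0.6156, -0.0206, 0.2269]
ee_rot: [[0.001, 0.0, 1.0], [-0.0, 1.0, -0.0], [-1.0, -0.0, 0.001]]
force: [0.7, 0.0, -1.3]
width: 0.0472
[ 0.6156 -0.0206  0.2269] [ 0.7484  0.034  -1.2725]
```

View pics/side2.png

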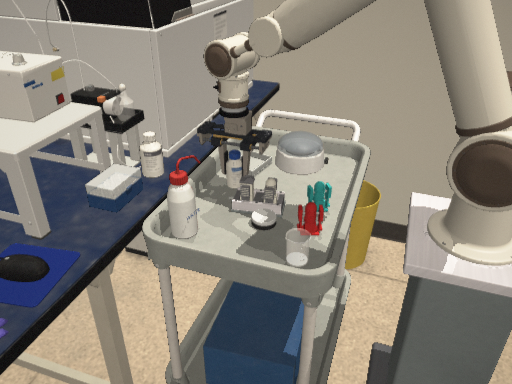

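The bottle is held upright at about (235,165), behind the station. It needs about 4 mm more down.

```bash
python3 -m inch '[[[0.1,0,0],0],[[0.1,0,0],0],[[0.03,0,0],0],[[0,0,0],0]]'
python3 -m inch '[[[0,0,0],0],[[0,0,0],0],[[0,0,0],0],[[0,0,0],0]]' 0.5
python3 - <<'E'
from h import *
np.set_printoptions(precision=4,suppress=True)
p=cam('wrist');save(p,'w3.png');C=cloud(p);X,Y,Z=C[...,0],C[...,1],C[...,2];ok=p['z_map']>0
M=ok&(abs(X-.615)<.04)&(abs(Y+.02)<.04)&(Z>.09)&(Z<.11);print(M.sum(),np.median(Z[M]) if M.sum() else 0)
E
```

```text
time: 7.75
tcp_pos: [0.6154, -0.0205, 0.2223]
ee_rot: [[-0.0, -0.0, 1.0], [-0.0, 1.0, 0.0], [-1.0, -0.0, -0.0]]
force: [-3.2, 0.4, 5.3]
width: 0.047
time: 8.25
tcp_pos: [0.6153, -0.0205, 0.2215]
ee_rot: [[-0.0, 0.0, 1.0], [0.0, 1.0, -0.0], [-1.0, 0.0, -0.0]]
force: [-0.0, 0.1, 1.0]
width: 0.0689
4842 0.10033831721164829
```

View pics/w3.png

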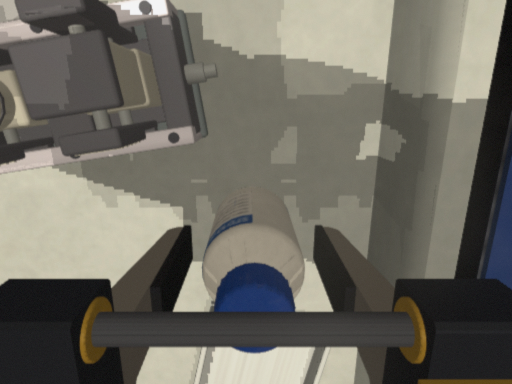

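```bash
python3 -m inch '[[[-0.7,0,0],0],[[-1,0,0],0],[[-1,0,0],0],[[-1,0,0],0],[[-1,0,0],0],[[-1,0,0],0],[[-1,0,0],0],[[-1,0,0],0],[[-0.5,0,0],0],[[0,0,0],0]]' 
python3 - <<'E'
from h import *
np.set_printoptions(precision=4,suppress=True)
p=cam('wrist');save(p,'w4.png');C=cloud(p);np.savez('pics/w4.npz',**{k:p[k] for k in ['pixels','z_map','camera_matrix','rvec','tvec']})
s=readout.sense();print(s['time'],s['tcp_pos'],s['qpos'])
X,Y,Z=C[...,0],C[...,1],C[...,2];ok=p['z_map']>0
def box(x0,x1,y0,y1,z0,z1): return ok&(X>x0)&(X<x1)&(Y>y0)&(Y<y1)&(Z>z0)&(Z<z1)
M=box(.46,.525,0.02,.1,.06,.078);print(' pads',M.sum(),cv2.minAreaRect(C[M][:,:2].astype(np.float32)*1000))
M=box(.44,.6,0.01,.11,.0315,.036);print(' rail',M.sum(),cv2.minAreaRect(C[M][:,:2].astype(np.float32)*1000))
M=box(.56,.68,-.22,-.06,.019,.026);print(' tray rim',M.sum(),cv2.minAreaRect(C[M][:,:2].astype(np.float32)*1000))
M=box(.57,.66,-.21,-.06,.003,.012);print(' tray floor',M.sum(),cv2.minAreaRect(C[M][:,:2].astype(np.float32)*1000))
M=box(.58,.66,-.06,.02,.096,.106);print(' cap',M.sum(),cv2.minEnclosingCircle(C[M][:,:2].astype(np.float32)*1000),np.median(Z[M]))
E
```

```text
time: 9.55
tcp_pos: [0.6155, -0.0206, 0.3866]
ee_rot: [[0.001, 0.0, 1.0], [-0.0, 1.0, -0.0], [-1.0, -0.0, 0.001]]
force: [0.1, -0.2, -0.4]
width: 0.069
9.6 [ 0.6152 -0.0205  0.3855] [-13.142   15.8122  85.8433  -0.0002  78.3604 -13.1401]
 pads 1017 ((490.79327392578125, 54.546688079833984), (25.252012252807617, 57.12626647949219), 9.351008415222168)
 rail 2800 ((519.1897583007812, 59.07322692871094), (124.13860321044922, 69.3206558227539), 8.875340461730957)
 tray rim 974 ((615.3771362304688, -142.97711181640625), (110.37034606933594, 84.17762756347656), 77.55126953125)
 tray floor 4637 ((614.5623168945312, -133.27040100097656), (143.50741577148438, 89.51376342773438), 88.95877075195312)
 cap 963 ((616.1632080078125, -21.38414764404297), 15.488944053649902) 0.10167409968432835
```

View pics/w4.png

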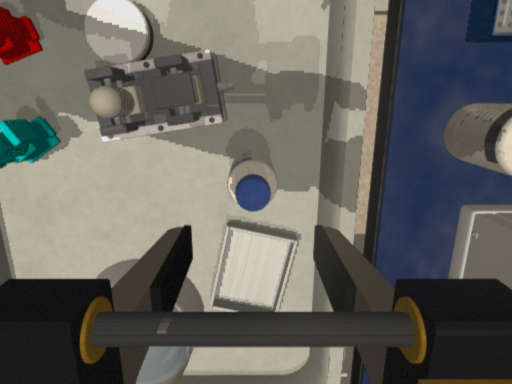

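Bottle stands at (0.616, −0.021). Tray centre is (0.615, −0.143) with yaw −12.5°. Station centre is (0.519, 0.059) with yaw 9°, which puts the filter at (0.490, 0.0546), matching its pads.

```bash
python3 -m inch '[[[0,0.47,-0.783],0],[[0,0.47,-0.783],0],[[0,0.47,-0.783],0],[[0,0.47,-0.783],0],[[0,0.47,-0.783],0],[[0,0.47,-0.783],0],[[0,0.47,-0.783],0],[[0,0.46,-0.78],0],[[0,0,0],0.98],[[0,0,0],0.98]]' 1
python3 -m inch '[[[0,0,0],0.98],[[0,0,0],0.98],[[0,0,0],0.98],[[0,0,0],0.98],[[0,0,0],0.98],[[0,0,0],0.98],[[0,0,0],0.98],[[0,0,0],0.98],[[0,0,0],0.98],[[0,0,0],0.98]]'
python3 -m inch '[[[0.5,0,0],0],[[0.9,0,0],0],[[0.9,0,0],0],[[0,0,0],0],[[0,0,0],0]]'
python3 - <<'E'
from h import *
np.set_printoptions(precision=4,suppress=True)
p=cam('wrist');save(p,'w5.png');C=cloud(p)
s=readout.sense();print(s['time'],s['tcp_pos'],s['ee_rot'],s['qpos'],s['width'])
X,Y,Z=C[...,0],C[...,1],C[...,2];ok=p['z_map']>0
def box(x0,x1,y0,y1,z0,z1): return ok&(X>x0)&(X<x1)&(Y>y0)&(Y<y1)&(Z>z0)&(Z<z1)
M=box(.46,.525,0.02,.1,.06,.077);print(' pads',M.sum(),cv2.minAreaRect(C[M][:,:2].astype(np.float32)*1000))
M=box(.44,.6,0.01,.11,.0315,.036);print(' rail',M.sum(),cv2.minAreaRect(C[M][:,:2].astype(np.float32)*1000))
E
```

```text
time: 10.85
tcp_pos: [0.4896, 0.0547, 0.3846]
ee_rot: [[-0.002, 0.237, 0.972], [0.0, 0.972, -0.237], [-1.0, -0.0, -0.002]]
force: [-0.1, 0.5, -0.4]
width: 0.0921
time: 12.1
tcp_pos: [0.4897, 0.0545, 0.3845]
ee_rot: [[-0.002, 0.988, 0.155], [0.0, 0.155, -0.988], [-1.0, -0.002, -0.001]]
force: [0.2, -1.1, 0.6]
width: 0.0914
time: 12.72
tcp_pos: [0.4901, 0.0545, 0.3396]
ee_rot: [[-0.0, 0.987, 0.159], [0.0, 0.159, -0.987], [-1.0, -0.0, -0.0]]
force: [-0.5, -0.0, 0.1]
width: 0.0917
12.775 [0.4902 0.0545 0.3401] [[ 0.0007  0.9872  0.1594]
 [-0.0001  0.1594 -0.9872]
 [-1.      0.0007  0.0002]] [ -7.7299   0.3005 108.4035  -0.0001  71.2566  73.1004] 0.09205670342331748
 pads 721 ((490.600830078125, 54.945213317871094), (25.261220932006836, 57.08515548706055), 9.31502914428711)
 rail 3714 ((519.1088256835938, 59.50996398925781), (123.46382141113281, 69.26173400878906), 8.813680648803711)
```

View pics/w5.png

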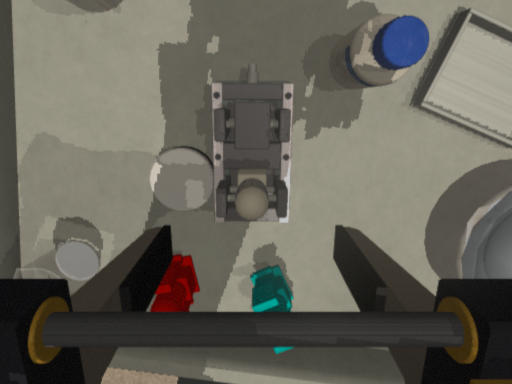

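The station is square to the jaws and the filter (252,200) is centred. Descending to the pad height.

```bash
python3 -m inch '[[[0.8,0,0],0],[[0.8,0,0],0],[[0.8,0,0],0],[[0.8,0,0],0],[[0.8,0,0],0],[[0.7,0,0],0],[[0.5,0,0],0],[[0.2,0,0],0],[[0.03,0,0],0],[[0,0,0],0]]'
python3 -m inch '[[[0,0,0],0],[[0,0,0],0],[[0,0,0],0],[[0,0,0],0],[[0,0,0],0],[[0,0,0],0],[[0,0,0],0],[[0,0,0],0],[[0,0,0],0]]' -0.5
python3 - <<'E'
from h import *
p=cam('wrist');save(p,'w6.png')
E
```

```text
time: 14.02
tcp_pos: [0.4903, 0.0545, 0.2316]
ee_rot: [[0.001, 0.987, 0.159], [-0.0, 0.159, -0.987], [-1.0, 0.001, 0.0]]
force: [0.1, -0.5, 0.0]
width: 0.0924
time: 15.15
tcp_pos: [0.4903, 0.0545, 0.2318]
ee_rot: [[0.001, 0.987, 0.159], [0.0, 0.159, -0.987], [-1.0, 0.001, -0.0]]
force: [-1.8, 1.6, 5.7]
width: 0.0412
```

View pics/w6.png

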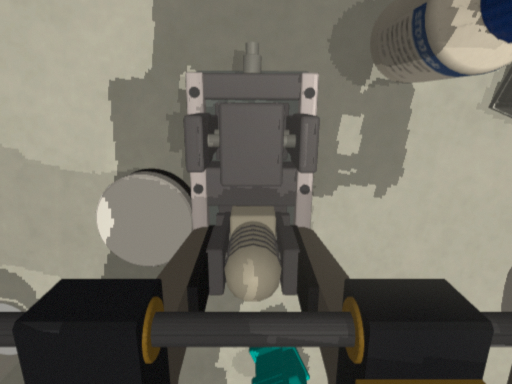

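The pads (215 and 290, row 250) are pinched to their stop, with the opening at 41 mm. Lifting.

```bash
python3 -m inch '[[[-0.2,0,0],0],[[-0.3,0,0],0],[[-0.4,0,0],0],[[-0.5,0,0],0],[[-0.5,0,0],0],[[-0.5,0,0],0],[[0,0,0],0]]'
python3 - <<'E'
from h import *
p=cam('wrist');save(p,'w7.png');p=cam('side');save(p,'s7.png')
E
```

```text
time: 16.08
tcp_pos: [0.4905, 0.0544, 0.2803]
ee_rot: [[0.002, 0.987, 0.159], [-0.0, 0.159, -0.987], [-1.0, 0.002, 0.001]]
force: [0.2, -0.2, -0.7]
width: 0.0411
```

View pics/w7.png

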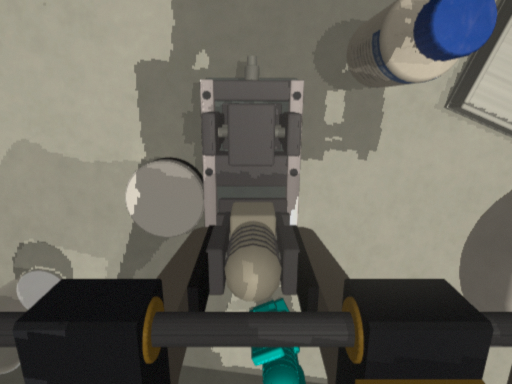

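View pics/s7.png

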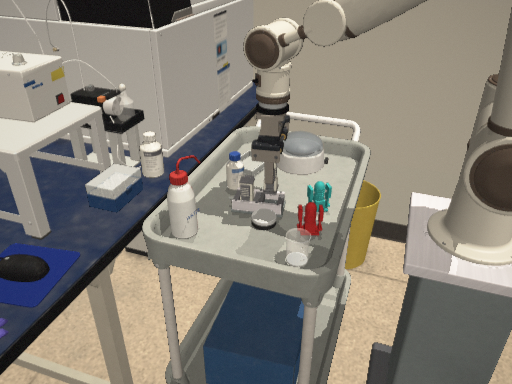

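```bash
python3 -m inch '[[[-0.7,0,0],0],[[-0.9,0,0],0],[[-0.9,0,0],0],[[-0.9,0,0],0],[[-0.85,0,0],0],[[0,0,0],0],[[0,0.2,0.49],0],[[0,0.4,0.93],0],[[0,0.4,0.93],0],[[0,0.4,0.93],0]]'
python3 -m inch '[[[0,0.4,0.93],0],[[0,0.4,0.93],0],[[0,0.4,0.93],0],[[0,0.4,0.93],0],[[0,0.4,0.93],0],[[0,0.4,0.93],0],[[0,0.4,0.93],0],[[0,0.4,0.95],0],[[0,0.2,0.45],0],[[0,0.2,0.4],0]]'
python3 -m inch '[[[0,0,0],0.8],[[0,0,0],0.8],[[0,0,0],0.8],[[0,0,0],0.73],[[0,0,0],0],[[0,0,0],0]]'
python3 - <<'E'
from h import *
np.set_printoptions(precision=4,suppress=True)
p=cam('wrist');save(p,'w8.png');C=cloud(p)
s=readout.sense();print(s['time'],s['tcp_pos'],s['ee_rot'],s['width'],s['force'])
X,Y,Z=C[...,0],C[...,1],C[...,2];ok=p['z_map']>0
def box(x0,x1,y0,y1,z0,z1): return ok&(X>x0)&(X<x1)&(Y>y0)&(Y<y1)&(Z>z0)&(Z<z1)
M=box(.56,.68,-.22,-.06,.019,.026);print(' tray rim',M.sum(),cv2.minAreaRect(C[M][:,:2].astype(np.float32)*1000))
E
```

```text
time: 17.42
tcp_pos: [0.529, -0.0075, 0.3637]
ee_rot: [[-0.001, 0.987, 0.158], [0.0, 0.158, -0.987], [-1.0, -0.001, -0.0]]
force: [0.2, 0.2, -0.1]
width: 0.0415
time: 18.68
tcp_pos: [0.6259, -0.1589, 0.3639]
ee_rot: [[-0.0, 0.987, 0.159], [0.0, 0.159, -0.987], [-1.0, -0.0, -0.0]]
force: [0.1, 0.6, -1.8]
width: 0.0412
time: 19.42
tcp_pos: [0.6257, -0.1583, 0.3641]
ee_rot: [[-0.0, 0.977, -0.213], [0.0, -0.213, -0.977], [-1.0, -0.0, -0.0]]
force: [-0.2, 1.0, -1.0]
width: 0.0417
19.475 [ 0.6256 -0.1584  0.3641] [[-0.0001  0.977  -0.213 ]
 [ 0.0001 -0.213  -0.977 ]
 [-1.     -0.0001 -0.0001]] 0.04065904303055364 [ 0.2312 -0.2259 -0.688 ]
 tray rim 1140 ((615.540771484375, -142.863525390625), (110.09492492675781, 83.48660278320312), 77.76483154296875)
```

View pics/w8.png

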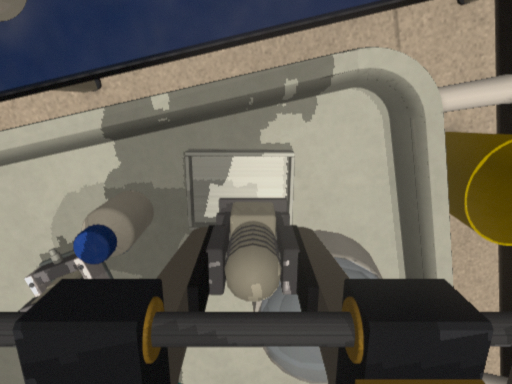

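Held filter is over the tray (row 190, column 240), about 18 mm past centre. I'll correct that and lower.

```bash
python3 -m inch '[[[0,-0.34,-0.32],0],[[0,-0.34,-0.325],0],[[0.8,0,0],0],[[0.9,0,0],0],[[0.9,0,0],0],[[0.9,0,0],0],[[0.9,0,0],0],[[0.9,0,0],0],[[0.6,0,0],0],[[0.3,0,0],0]]'
python3 -m inch '[[[0.2,0,0],0],[[0.1,0,0],0],[[0,0,0],0],[[0,0,0],0]]'
python3 - <<'E'
from h import *
np.set_printoptions(precision=4,suppress=True)
p=cam('wrist');save(p,'w9.png')
s=readout.sense();print(s['time'],s['tcp_pos'],s['force'])
E
```

```text
time: 20.72
tcp_pos: [0.615, -0.1429, 0.2392]
ee_rot: [[-0.001, 0.977, -0.214], [0.0, -0.214, -0.977], [-1.0, -0.001, -0.0]]
force: [-0.8, 0.7, -0.5]
width: 0.0413
time: 21.22
tcp_pos: [0.6153, -0.143, 0.2345]
ee_rot: [[0.001, 0.977, -0.214], [-0.0, -0.214, -0.977], [-1.0, 0.001, 0.0]]
force: [-0.2, -0.2, -1.0]
width: 0.0412
21.275 [ 0.6153 -0.143   0.2345] [ 0.2263 -0.617  -0.6731]
```

View pics/w9.png

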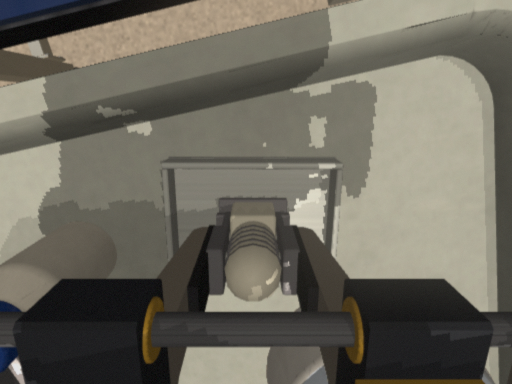

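The filter is inside the tray walls (columns 165 to 340), with about 7 mm left to go down.

```bash
python3 -m inch '[[[0.15,0,0],0],[[0.1,0,0],0],[[0.05,0,0],0],[[0,0,0],0]]'
python3 -m inch '[[[0.04,0,0],0],[[0,0,0],0]]'
```

```text
time: 21.78
tcp_pos: [0.6151, -0.1429, 0.228]
ee_rot: [[-0.0, 0.977, -0.214], [0.0, -0.214, -0.977], [-1.0, -0.0, -0.0]]
force: [-0.3, -0.4, -0.6]
width: 0.0412
time: 22.02
tcp_pos: [0.6152, -0.143, 0.2278]
ee_rot: [[0.0, 0.977, -0.214], [-0.0, -0.214, -0.977], [-1.0, 0.0, 0.0]]
force: [-1.4, 1.1, 4.2]
width: 0.0413
```

```bash
python3 -m inch '[[[0.03,0,0],0],[[0,0,0],0],[[0,0,0],0]]'
python3 -m inch '[[[0,0,0],0],[[0,0,0],0],[[0,0,0],0],[[0,0,0],0]]' 0.5
python3 -m inch '[[[-0.3,0,0],0],[[-0.6,0,0],0],[[-0.9,0,0],0],[[-0.9,0,0],0],[[-0.9,0,0],0],[[-0.9,0,0],0],[[-0.9,0,0],0],[[-0.8,0,0],0],[[0,0,0],0],[[0,0,0],0]]'
python3 - <<'E'
from h import *
np.set_printoptions(precision=4,suppress=True)
p=cam('wrist');save(p,'w10.png');C=cloud(p)
X,Y,Z=C[...,0],C[...,1],C[...,2];ok=p['z_map']>0
def box(x0,x1,y0,y1,z0,z1): return ok&(X>x0)&(X<x1)&(Y>y0)&(Y<y1)&(Z>z0)&(Z<z1)
M=box(.56,.67,-.22,-.06,.05,.0735);print(' pads',M.sum(),cv2.minAreaRect(C[M][:,:2].astype(np.float32)*1000))
M=box(.58,.65,-.19,-.10,.075,.1);print(' dome top',np.sort(Z[M])[-20:].mean(), np.mean(C[M],0))
q=cam('side');save(q,'s10.png')
E
```

```text
time: 22.4
tcp_pos: [0.6153, -0.143, 0.2278]
ee_rot: [[0.0, 0.977, -0.214], [-0.0, -0.214, -0.977], [-1.0, 0.0, 0.0]]
force: [-3.3, 0.9, 7.5]
width: 0.041
time: 22.9
tcp_pos: [0.6149, -0.1429, 0.2262]
ee_rot: [[-0.001, 0.977, -0.214], [0.0, -0.214, -0.977], [-1.0, -0.001, -0.0]]
force: [-0.4, 1.1, -0.3]
width: 0.069
time: 24.15
tcp_pos: [0.6149, -0.1429, 0.35]
ee_rot: [[-0.001, 0.977, -0.214], [0.001, -0.214, -0.977], [-1.0, -0.001, -0.0]]
force: [-0.0, 0.2, -0.7]
width: 0.0686
 pads 900 ((616.1008911132812, -143.56394958496094), (57.280601501464844, 25.410526275634766), 77.14756774902344)
 dome top 0.08568460815025473 [ 0.617  -0.1438  0.0814]
```

View pics/w10.png

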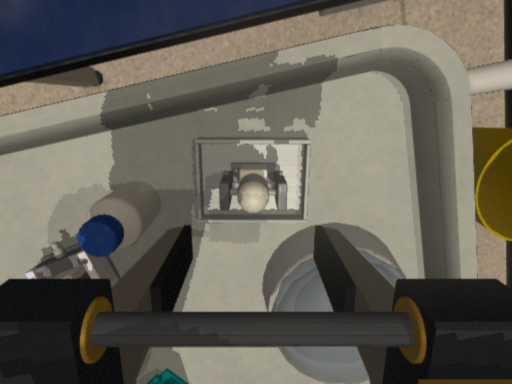

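View pics/s10.png

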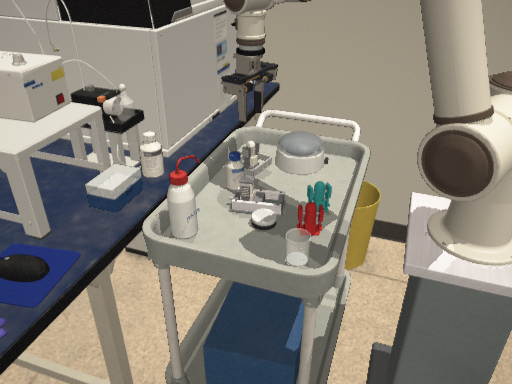

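The filter stands upright in the tray (255,193). Its pads measure 57 mm apart, so the tabs have sprung out. The bottle is upright, the flat filter is in the station and the gripper is clear.

```bash
python3 -c "
from cell import sign_off
print(sign_off())"
```

```text
the job is handed in; nothing more can be done
None
```

I moved the bottle, transferred the domed filter to the steel tray, and handed the job in at about 24 s of the 67 s allowed. No verdict is reported.

- **Bottle:** it stands upright at about (0.616, −0.021). That is about 0.125 m from the station centre and 0.12 m from the tray centre.
- **Domed filter:** I pinched both tabs (jaw opening 41 mm, so at their stops) and lifted it straight out. I lowered it held until the wrist force showed it on the tray floor, and only then let go.
- **Last checks on the filter:** it is upright within about 1 mm of the tray centre. The dome top is at about 85.7 mm, against 84 expected; earlier views showed a similar 1–2 mm high bias. The pads are 57 mm apart, so the tabs have sprung out.
- **Everything else:** in the last pictures the flat filter is still in its bay and the wash bottle, beaker and round case look undisturbed. I judged these by eye and did not measure them again. The gripper ended well clear of everything.

I overshot the tray centre by about 18 mm while carrying the filter, and corrected this before lowering it. No check failed or disagreed beyond these small offsets.

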